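Close a jar with the pedal-operated lid press

TASK

One of the two lid presses on the packing table has the glass jar standing in it, the other has a tin can. Press the pedal of the press with the glass jar all the way down to its stop, keep it there for about a second so that the lid is pushed home, then let the pedal come back up. Do not work the other press, and leave the jar standing upright in its press.

Things in the scene. Friction and masses are not known exactly. Their poses are not given: they have to be found in the camera images.
- jar: Amber glass jar, 72 mm in diameter, with a brass-coloured push-on lid standing proud, its top 115 mm above the jar's foot. It stands on the 18 mm thick base of one of the two presses, under the crosshead, between the posts. Origin: centre of its underside; z up. A steel tin, 74 mm in diameter and 85 mm tall, stands in the other press.
- jar_lid (a joint): How far the jar's lid has been pushed down, in m: 0 to 0.001 at the start (proud), about 0.009 when the press has pushed it home; it stays where it is pushed.
- pad_a (a point): Top centre of the foot plate of the left (+y) press's pedal: ribbed steel plate 64 mm (x) by 100 mm (y), nearly level, nothing above it. Site x points level, when up, to that press's jar place, whose axis is 200 mm away (207 at the stop). Plate height above table: 92 mm up, 41 mm at its stop; it goes almost straight down, swinging about a pivot 280 mm behind it. Press base 110 mm wide.
- pad_b (a point): The same point on the right (-y) press, alike in everything. Pressing a pedal takes about 5 N at first and 12 N at the stop; a spring lifts it again when let go. The pedal pulls a grey crosshead, 165 mm wide, its top 193 mm above the table, down onto the lid; it runs on two posts 226 mm tall, one each side of the jar.
Not all that is in view belongs to the job. What is shaped like the jar but blue or turquoise is not meant.

How it is judged:
On the way:
1. the pedal of the press holding the jar is down at its stop (foot plate within 7 mm of it) for 0.4 s (((horizontal distance between jar and pad_a below 0.235 m and height (world z) of pad_a below 0.048 m) or (horizontal distance between jar and pad_b below 0.235 m and height (world z) of pad_b below 0.048 m))), for 0.4 s.
At the end, for the whole second after the job is handed in: The jar's lid is pushed down by at least 6 mm, both pedals are back up (foot plates within 12 mm of their rest height), and the jar stands still and upright (within 10 degrees) in its press (value of joint jar_lid above 0.006 m and height (world z) of each of pad_a, pad_b above 0.08 m and angle between jar's own z axis and vertical below 0.17 rad and (horizontal distance between jar and pad_a below 0.235 m or horizontal distance between jar and pad_b below 0.235 m) and height (world z) of jar above 0.01 m and linear speed of jar below 0.02 m/s); the robot touches nothing.
It fails at once if the pedal of the press with the tin is pushed down by more than 17 mm ((horizontal distance between jar and pad_a below 0.235 m and height (world z) of pad_b below 0.075 m) or (horizontal distance between jar and pad_b below 0.235 m and height (world z) of pad_a below 0.075 m)).
It fails at once if the jar is tipped by more than 17 degrees (angle between jar's own z axis and vertical above 0.3 rad).
It also fails if it takes over 27 s, if anything falls off the work surface, if the arm or the gripper's body presses on something with over 40 N, if the wrist force passes 120 N, or if a joint passes its speed limit or range.

ROBOT

A 7-joint arm with a two-finger parallel gripper is mounted at the origin on the work surface. World frame = base frame: x ahead of the robot, y to its left, z up, the work surface at z = 0. Lengths are in m, angles in rad, forces in N, time in s.
With the tool pointing down it reaches from about 0.4 to 0.85 m from the base axis. Payload 10.4 kg.
Tool frame: the origin (TCP) lies midway between the tips of the shut fingers; the grasp point (between the pads) lies 19 mm behind it; z points along the fingers, y is the line along which they close (so a half turn about z gives the same grasp; the last joint's range is limited). The gripper opens to 85 mm and grips with 20 to 120 N. Pads are 22 mm wide; open, the fingers measure 114 mm over their backs; the gripper's body (76 mm by 85 mm) begins 54 mm behind the grasp point. The pads swing forward as they close: fully open they stand 13 mm farther back than shut.
Start: joints at [1.151, 0.332, -0.065, 1.46, 0.022, 1.35, -0.088], TCP at [0.242, -0.576, 0.231] pointing down, gripper open.
Joint ranges: [-2.6, 2.6], [-0.5, 2.12], [-1.47, 1.34], [0.16, 2.42], [-1.27, 4.41], [0.06, 2.06], [-2.6, 2.6]. Speed limits (rad/s): [2.22, 2.22, 2.79, 2.79, 3.14, 3.14, 3.14].

INTERFACE

Orientations are given as a unit quaternion [x, y, z, w].
In Python, from workcell import get_obs, camera, camera_params, hand_in gives the robot as it stands.
- The arm moves only by the tool carry_out, never from a script. Its argument "commands" is a list that holds one entry, the list of rows, each a list of 6 numbers: the shift along the tool's x, y, z in units of 40 mm (1.0 is 40 mm), then the turn, a rotation vector about the tool's x, y, z in units of 6 degrees (1.0 is 6 degrees). In form: [[[x, y, z, ax, ay, az], ...]]. A call has 1 to 20 rows; each row shifts and turns the commanded pose from where the row before left it, along the tool's axes as they then stand; what a row does not reach is not made up. A row lasts 1/12 s, in which the tool goes at most 41.7 mm and 7.16 degrees, less where a joint would pass 70% of its speed; a pose out of reach is approached as far as the arm can. A call is refused whole if a number of a shift passes 1 or a number of a turn 1, either way. A call with a gripper value outside its range is refused whole. "hand" is the closure, from -1 (fully open) to 1 (shut), set as the call begins (left out, the last holds). The fingers move at their own pace and stop on an object; "force" is the grip in N (left out, the last holds). Time passes only in rows, so rows that do not move let the fingers close. It gives the time, the measured TCP pose, the force, the opening and the grip force at its end, in the units of the state.
- get_obs(): the state, without advancing time (a new reading comes with each control period).
- camera(name): name is "side" or "top"; returns the picture (420x560x3 uint8, red, green, blue); there is no depth.
- camera_params(name): a dict with "mtx" (3x3 intrinsics, pixels), "k1" (the pictures are not rectified: a ray, as slopes to the right and down, at radius r is drawn at 1 + k1 r^2 times it, then the intrinsics apply), "R" (3x3) and "t" (3): a world point X has camera coordinates R X + t. Camera axes: x right, y down, z forward; pixel columns grow to the right and rows downward; lengths in m; the calibration is good to about 2 mm. A picture is of the moment at which its call begins. camera_params takes no time and is no camera call.
- hand_in(): hands the job in; it is judged then, once.
The state is a dict: "clock": time; "joint_pos": joint angles; "joint_velocities": joint speeds; "tau": joint torques, N m; "position": TCP position; "ee_rot": TCP orientation; "ft_force": force on the tool from outside, world axes, zero at the start; "torque": the same for the moment, N m; "grip_width": opening from 0.0 (shut) to 1.0 (fully open); "grasp_force": force on a finger pad.
Only numpy, scipy, OpenCV 4.12 (cv2) and the standard library are available. Lean on these libraries where they do the work, as an engineer would, in place of code of your own. Each camera call takes 0.05 s, during which the arm holds its last target. There are 200 camera calls.

## Working session

There is one attempt and no reset: what is moved stays moved. The work goes in short steps, Python scripts to look and compute and a tool call to move; the robot and the scene stay as the last step left them, time stands still between calls to the robot, and variables do not carry over. Pictures are saved under pics/ and viewed, at most 10 in all, crops included, and the job is handed in when it is done.

Besides the shell and the picture viewer there is one more tool, called after "Call:" by a JSON object that holds its "api" and its "payload". carry_out: Moves the arm, as the interface text tells. Its arguments: {"type":"object","properties":{"commands":{"type":"array"},"hand":{"type":"number"},"force":{"type":"number"}},"required":["commands"]}

```bash
mkdir -p pics; cat > h.py <<'E'
import numpy as np, cv2
from workcell import get_obs, camera, camera_params
def shot(n,f):
    im=camera(n); cv2.imwrite('pics/'+f,im[:,:,::-1]); return im
def ray(n,u,v):
    p=camera_params(n); M=np.array(p['mtx']); R=np.array(p['R']); t=np.array(p['t'])
    d=cv2.undistortPoints(np.array([[[u,v]]],float),M,np.array([p['k1'],0,0,0.]))[0,0]
    return -R.T@t, R.T@np.array([d[0],d[1],1])
def onz(n,u,v,z):
    c,d=ray(n,u,v); return c+d*(z-c[2])/d[2]
def proj(n,X):
    p=camera_params(n); R=np.array(p['R'])
    return cv2.projectPoints(np.array([X],float),cv2.Rodrigues(R)[0],np.array(p['t'],float),np.array(p['mtx']),np.array([p['k1'],0,0,0.]))[0][0,0]
E
python3 - <<'E'
from h import *
a=shot('top','t0.png');b=shot('side','s0.png')
o=get_obs();print(o['clock'],o['position'],o['ee_rot'],o['ft_force'])
for n in('top','side'): print(n,ray(n,280,210))
E
```

```text
0.1 [ 0.2414105  -0.57612682  0.23059516] [ 9.80383925e-01  1.97096291e-01 -1.46506258e-04 -6.24993574e-04] [ 0.10610896  0.61564077 -0.40572686]
top (array([0.41578188, 0.05572438, 1.0698913 ]), array([ 0.20515231,  0.0281998 , -0.97836209]))
side (array([0.92886406, 0.75726798, 0.64968425]), array([-0.35306955, -0.71801018, -0.6001343 ]))
```

View pics/t0.png

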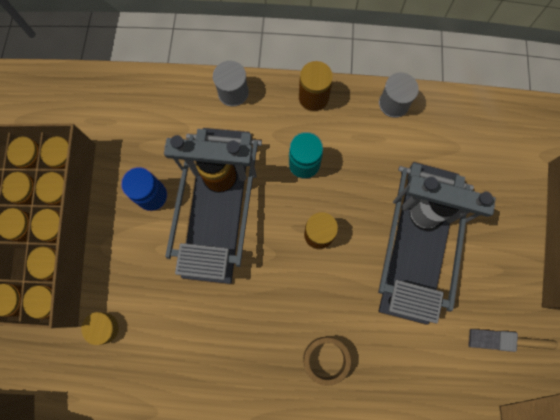

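View pics/s0.png

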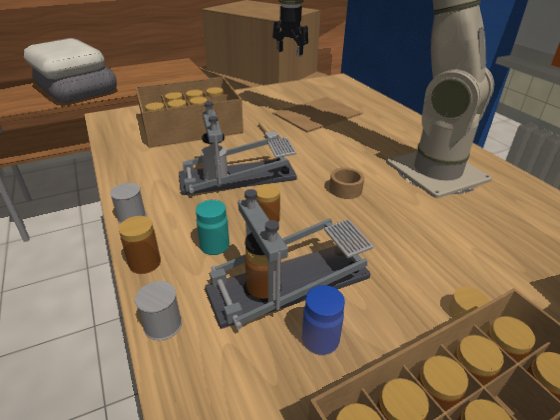

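The top view shows two presses. The left one (crosshead about (210,150), foot plate (203,262)) holds an amber object at (217,175). The right one (crosshead (450,195), plate (416,301)) holds a grey can at (430,212). The blue (145,190) and turquoise (306,155) jars are decoys, and the loose amber jars at (316,86) and (321,230) aren't in a press. The side view agrees: amber jar at (262,265) in the near press. I'll confirm this in one enlarged crop and measure.

```bash
python3 - <<'E'
from h import *
im=cv2.imread('pics/t0.png')
l=cv2.resize(im[110:300,150:280],None,fx=3,fy=3,interpolation=2);r=cv2.resize(im[140:330,365:505],None,fx=3,fy=3,interpolation=2)
cv2.imwrite('pics/c0.png',np.hstack([l,r])[:600])
for nm,(u,v) in dict(A=(203,262),B=(416,301)).items():
    g=cv2.cvtColor(im,cv2.COLOR_BGR2HSV)
    m=((g[...,1]<60)&(g[...,2]>85)).astype(np.uint8)
    z=np.zeros_like(m); z[v-24:v+24,u-34:u+34]=1
    m=cv2.morphologyEx(m*z,cv2.MORPH_CLOSE,np.ones((5,5)))
    m=cv2.morphologyEx(m,cv2.MORPH_OPEN,np.ones((13,13)))
    c=max(cv2.findContours(m,0,2)[0],key=cv2.contourArea)
    b=cv2.boxPoints(cv2.minAreaRect(c)); P=np.array([onz('top',*q,.092) for q in b])
    print(nm,b.round(),P[:,:2].round(3).tolist(),P.mean(0).round(3),np.linalg.norm(np.diff(P,axis=0),axis=1).round(3),'side px',proj('side',P.mean(0)).round())
for n,u,v in[('amber',217,172),('tin',432,210)]: print(n,onz('top',u,v,.12).round(3))
E
```

```text
A [[175. 274.]
 [178. 243.]
 [227. 247.]
 [224. 279.]] [[0.475, 0.284], [0.539, 0.285], [0.538, 0.184], [0.474, 0.184]] [0.506 0.234 0.092] [0.064 0.101 0.064] side px [348. 235.]
B [[386. 310.]
 [394. 279.]
 [445. 292.]
 [438. 323.]] [[0.435, -0.139], [0.496, -0.152], [0.477, -0.257], [0.416, -0.243]] [ 0.456 -0.197  0.092] [0.062 0.107 0.063] side px [282. 145.]
amber [0.684 0.215 0.12 ]
tin [ 0.637 -0.219  0.12 ]
```

View pics/c0.png

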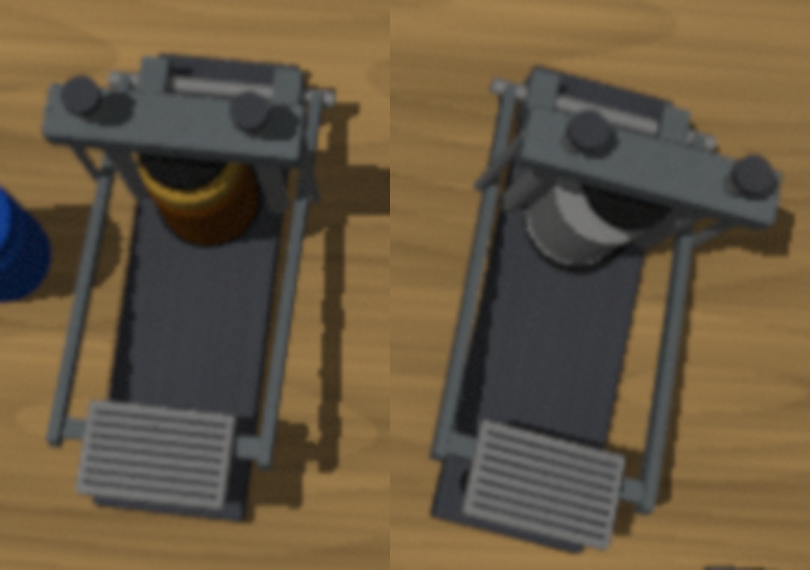

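The crop confirms it: the left press (A) holds the amber jar with the brass lid, and the right one holds a bare grey can. Pad A is at about (0.506, 0.234, 0.092). I'll shut the fingers and move there at the current height, passing over x≈0.42, y≈-0.2.

Call:
{"api": "carry_out", "payload": {"commands": [[[0.3,-0.25,0,0,0,0],[0.5,-0.45,-0.2,0,0,0],[0.55,-0.5,-0.2,0,0,0],[0.55,-0.5,0,0,0,0],[0.55,-0.5,0,0,0,0],[0.55,-0.5,0,0,0,0],[0.55,-0.5,0,0,0,0],[0.55,-0.5,0,0,0,0],[0.55,-0.5,0,0,0,0],[0.55,-0.5,0,0,0,0],[0.55,-0.5,0,0,0,0],[0.55,-0.5,0,0,0,0],[0.55,-0.5,0,0,0,0],[0.55,-0.5,0,0,0,0],[0.4,-0.35,0,0,0,0],[0,0,0,0,0,0]]], "hand": 1, "force": 40}}

```text
clock: 1.43
position: [0.4221, -0.1913, 0.2473]
ee_rot: [0.98, 0.2, 0.0, -0.0]
ft_force: [0.1, 0.9, -0.2]
grip_width: 0.0
grasp_force: 0.0
```

Call:
{"api": "carry_out", "payload": {"commands": [[[0.2,-0.3,0,0,0,0],[0.4,-0.6,0,0,0,0],[0.4,-0.6,0,0,0,0],[0.4,-0.6,0,0,0,0],[0.4,-0.6,0,0,0,0],[0.4,-0.6,0,0,0,0],[0.4,-0.6,0,0,0,0],[0.4,-0.6,0,0,0,0],[0.4,-0.6,0,0,0,0],[0.4,-0.6,0,0,0,0],[0.4,-0.6,0,0,0,0],[0.4,-0.6,0,0,0,0],[0.4,-0.6,0,0,0,0],[0.4,-0.6,0,0,0,0],[0.4,-0.6,0,0,0,0],[0.2,-0.3,0,0,0,0],[0,0,0,0,0,0],[0,0,0,0,0,0]]]}}

```text
clock: 2.93
position: [0.5024, 0.2291, 0.2467]
ee_rot: [0.98, 0.198, -0.001, -0.0]
ft_force: [-0.7, -1.5, -0.3]
grip_width: 0.001
grasp_force: 0.0
```

Call:
{"api": "carry_out", "payload": {"commands": [[[0,-0.1,0.3,0,0,0],[0,0,0.5,0,0,0],[0,0,0.5,0,0,0],[0,0,0.5,0,0,0],[0,0,0.5,0,0,0],[0,0,0.5,0,0,0],[0,0,0.4,0,0,0],[0,0,0,0,0,0],[0,0,0,0,0,0]]]}}

```text
clock: 3.68
position: [0.5006, 0.2314, 0.1185]
ee_rot: [0.981, 0.197, -0.001, 0.0]
ft_force: [0.2, 0.5, -0.3]
grip_width: -0.0
grasp_force: 0.0
```

```bash
python3 - <<'E'
from h import *
im=shot('side','s1.png'); p=get_obs()['position']; print(p,proj('side',p))
cv2.imwrite('pics/s1c.png',cv2.resize(im[130:330,200:400,::-1],None,fx=3,fy=3))
E
```

```text
[0.50119632 0.2319923  0.11964049] [351.39917564 224.30120206]
```

View pics/s1c.png

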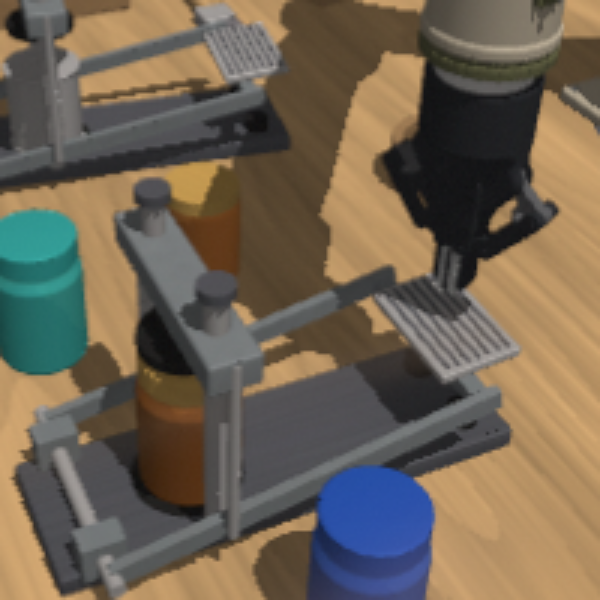

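The side crop shows the shut fingertips at about (455,270) in the crop, just above the pad A plate, with the jar still in its press. Next I push down to near the stop.

Call:
{"api": "carry_out", "payload": {"commands": [[[0,0,0.2,0,0,0],[0,0,0.2,0,0,0],[0,0,0.2,0,0,0],[0,0,0.2,0,0,0],[0,0,0.2,0,0,0],[0,0,0.2,0,0,0],[0,0,0.2,0,0,0],[0,0,0.2,0,0,0],[0,0,0.15,0,0,0],[0,0,0,0,0,0]]]}}

```text
clock: 4.57
position: [0.4996, 0.2332, 0.0479]
ee_rot: [0.98, 0.198, -0.001, -0.0]
ft_force: [-7.2, -0.1, 8.2]
grip_width: 0.003
grasp_force: 4.3
```

Call:
{"api": "carry_out", "payload": {"commands": [[[0,0,0.06,0,0,0],[0,0,0.06,0,0,0],[0,0,0.05,0,0,0],[0,0,0,0,0,0]]]}}

```text
clock: 4.9
position: [0.4997, 0.2332, 0.0418]
ee_rot: [0.98, 0.198, -0.001, -0.0]
ft_force: [-7.3, -0.5, 8.5]
grip_width: -0.001
grasp_force: 4.7
```

Call:
{"api": "carry_out", "payload": {"commands": [[[0,0,0.05,0,0,0],[0,0,0.05,0,0,0],[0,0,0,0,0,0]]]}}

```text
clock: 5.15
position: [0.4999, 0.2334, 0.04]
ee_rot: [0.98, 0.198, -0.001, 0.001]
ft_force: [-17.2, -6.0, 36.3]
grip_width: -0.0
grasp_force: 18.5
```

```bash
python3 - <<'E'
from h import *
im=shot('side','s2.png'); p=get_obs(); print(p['position'],p['ft_force'])
cv2.imwrite('pics/s2c.png',cv2.resize(im[130:330,200:400,::-1],None,fx=3,fy=3))
E
```

```text
[0.49984851 0.23335132 0.04011226] [-17.32147263  -6.45855591  35.07502177]
```

View pics/s2c.png

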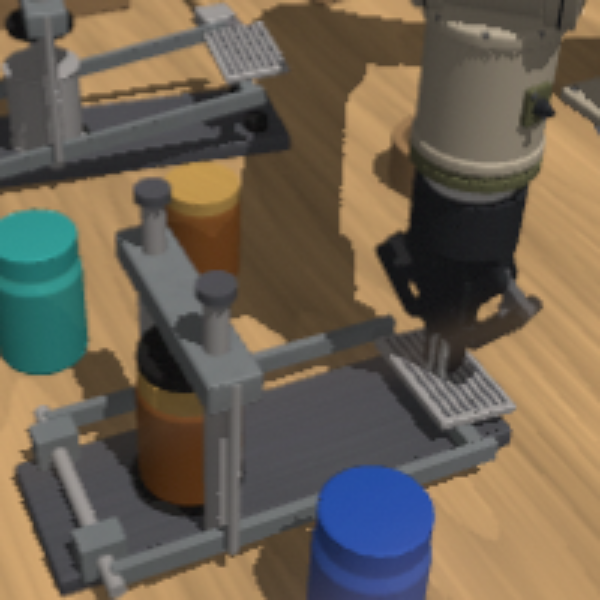

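The plate is at its stop (force jumped to 36 N) and the crosshead is on the lid. I'll ease back a little, hold for more than a second, then rise.

Call:
{"api": "carry_out", "payload": {"commands": [[[0,0,-0.03,0,0,0],[0,0,0,0,0,0],[0,0,0,0,0,0],[0,0,0,0,0,0],[0,0,0,0,0,0],[0,0,0,0,0,0],[0,0,0,0,0,0],[0,0,0,0,0,0],[0,0,0,0,0,0],[0,0,0,0,0,0],[0,0,0,0,0,0],[0,0,0,0,0,0],[0,0,0,0,0,0],[0,0,0,0,0,0]]]}}

```text
clock: 6.37
position: [0.4998, 0.2333, 0.0406]
ee_rot: [0.98, 0.198, -0.001, 0.0]
ft_force: [-13.8, -4.1, 25.1]
grip_width: 0.0
grasp_force: 13.2
```

Call:
{"api": "carry_out", "payload": {"commands": [[[0,0,-0.1,0,0,0],[0,0,-0.15,0,0,0],[0,0,-0.2,0,0,0],[0,0,-0.2,0,0,0],[0,0,-0.2,0,0,0],[0,0,-0.2,0,0,0],[0,0,-0.2,0,0,0],[0,0,-0.3,0,0,0],[0,0,-0.5,0,0,0],[0,0,-0.5,0,0,0],[0,0,-0.5,0,0,0],[0,0,-0.5,0,0,0],[0,0,-0.3,0,0,0],[0,0,0,0,0,0],[0,0,0,0,0,0],[0,0,0,0,0,0]]]}}

```text
clock: 7.7
position: [0.5004, 0.2322, 0.1925]
ee_rot: [0.98, 0.197, -0.001, 0.0]
ft_force: [-0.4, -0.5, -0.8]
grip_width: 0.003
grasp_force: 0.0
```

```bash
python3 - <<'E'
from h import *
im=shot('side','s3.png'); p=get_obs(); print(p['clock'],p['position'],p['ft_force'])
cv2.imwrite('pics/s3c.png',cv2.resize(im[130:330,200:400,::-1],None,fx=3,fy=3))
E
```

```text
7.75 [0.50037135 0.23224922 0.19233553] [-0.46248838  0.4114839   0.22945416]
```

View pics/s3c.png

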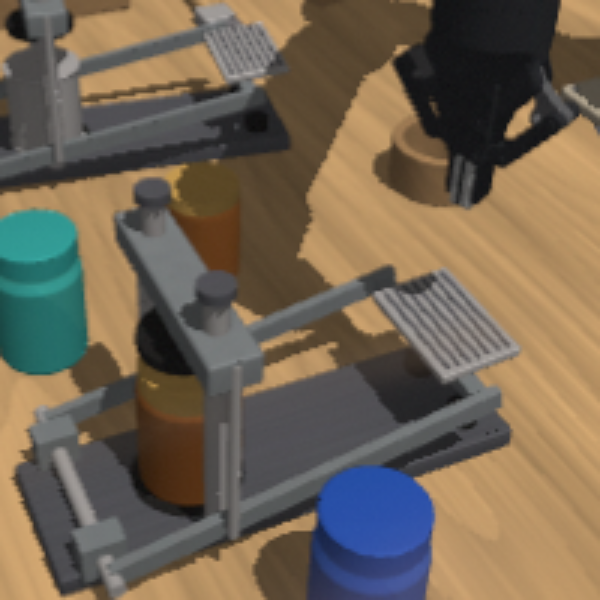

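The pedal is back up, the jar is upright and the gripper is clear. One thing left to check is how far the lid moved, comparing before and after.

```bash
python3 - <<'E'
from h import *
A,B=[cv2.imread(f'pics/{f}.png') for f in('s1','s3')]
f=lambda i:cv2.resize(i[225:305,240:285],None,fx=7,fy=7,interpolation=2)
cv2.imwrite('pics/cmp.png',np.hstack([f(A),f(B)]))
E
```

```text
(no output)
```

View pics/cmp.png

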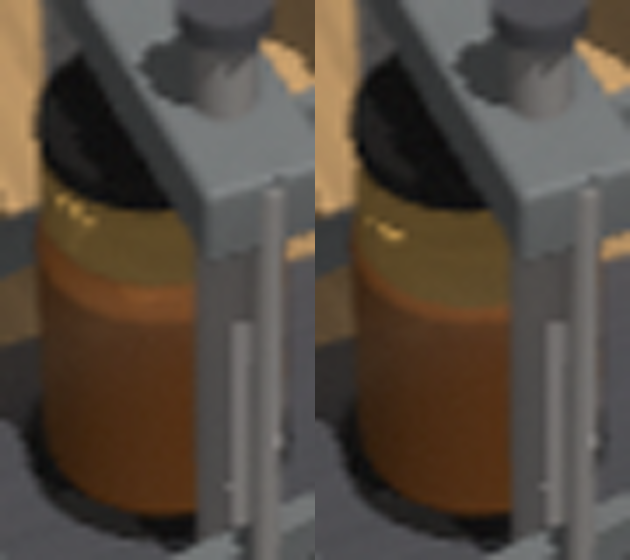

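In the comparison, the lid's lower edge moved from row 282 to 305 and the neck gap is nearly closed. That is about 9 mm, so the lid is home. I'm handing in.

```bash
python3 -c "from workcell import hand_in; print(hand_in())"
```

```text
the job is handed in; nothing more can be done
None
```

I pressed the glass jar's press (the left one) to its stop, held it for over a second and let the pedal come back up. The pictures show the lid about 9 mm lower and the jar upright; the tin's press was not touched. The job is handed in, but it returned no verdict.

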